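Refit the cam lever of the carving board and lock its pin

ROBOT

A 6-joint arm with a two-finger parallel gripper is mounted at the origin on the work surface; the furniture and walls round the work are solid. World frame = base frame: x ahead of the robot, y to its left, z up, the work surface at z = 0. Lengths are in mm, angles in rad, forces in N, time in s.
With the tool pointing down it reaches from about 350 to 975 mm from the base axis. Payload 7.1 kg.
Tool frame: the origin (TCP) lies between the finger pads; the fingertips stand 14 mm ahead of it and the grasp point (between the pads) lies 5 mm behind it (ctrl.tcp_to_tips is the distance from the TCP to the fingertips, in mm); z points along the fingers, y is the line along which they close (so a half turn about z gives the same grasp; the last joint's range is limited). The gripper opens to 88 mm and grips with 3 to 60 N. Pads are 20 mm wide; open, the fingers measure 115 mm over their backs; the gripper's body (75 mm by 178 mm) begins 61 mm behind the grasp point.
Start: joints at [-1.224, 0.423, 1.63, -0, 1.089, -0.019], TCP at [223.577, -583.625, 236.675] pointing down, gripper open.
Joint ranges: [-3, 3], [-0.9, 2.11], [0.09, 2.58], [-1.31, 4.45], [0.11, 2.69], [-2.54, 2.54]. Speed limits (rad/s): [2.39, 2.39, 3.01, 3.14, 3.14, 3.14].

INTERFACE

Orientations are given as a rotation vector (axis times angle).
In Python, from workcell import ctrl gives the robot as it stands.
- The arm moves only by the tool apply_moves, never from a script. Its argument "series" is a list that holds one entry, the list of rows, each a list of 7 numbers: the shift along the tool's x, y, z in cm, then the turn, a rotation vector about the tool's x, y, z in degrees, then the opening, from 0 (shut) to 1 (fully open). A call has 1 to 12 rows; each row shifts and turns the commanded pose from where the row before left it, along the tool's axes as they then stand; what a row does not reach is not made up. A row lasts 1/10 s, in which the tool goes at most 50 mm and 8.59 degrees, less where a joint would pass 70% of its speed; a pose out of reach is approached as far as the arm can. A call with a gripper value outside its range is refused whole. The fingers move at their own pace and stop on an object; the grip force is fixed at half the most. Time passes only in rows, so rows that do not move let the fingers close. It gives the time, the measured TCP pose, the force and the opening at its end, in the units of the state.
- ctrl.get_obs(): the state, without advancing time (a new reading comes with each control period).
- ctrl.get_image(name): name is "scene" or "top"; returns a dict with "img" (384x512x3 uint8, blue, green, red), "K" (3x3 intrinsics, pixels), "cam_to_world" (4x4, takes a point from camera to world coordinates). Camera axes: x right, y down, z forward; pixel columns grow to the right and rows downward; lengths in mm; the calibration is good to about 2 mm. A picture is of the moment at which its call begins. There is no depth.
- ctrl.close_job(): hands the job in, once; it reports no verdict.
The state is a dict: "t": time; "qpos": joint angles; "qvel": joint speeds; "joint_torque": joint torques, N m; "ee_pos": TCP position; "orientation": TCP orientation; "ft_force": force on the tool from outside, world axes, zero at the start; "moment": the same for the moment, N m; "width": finger opening in mm.
Only numpy, scipy, OpenCV 4.12 (cv2) and the standard library are available. Lean on these libraries where they do the work, as an engineer would, in place of code of your own. Each camera call takes 0.05 s, during which the arm holds its last target. There are 200 camera calls.

TASK

Refit the cam lever to the carving board: lay it on the board with its eye home between the two ears of the steel yoke, pass the locking pin (the one with the thumb bar) down through the upper ear, the eye and the lower ear until its cross pin is down in the collar's slots, then turn it clockwise, seen from above, to its stop so that it cannot lift out. Leave the two bench dogs and the rosette blank where they are.

Things in the scene. Friction and masses are not known exactly. Their poses are not given: they have to be found in the camera images.
- board: Fixed wooden carving board, 200 (x) x 260 (y) x 30 mm; it never moves. Origin at the centre of its underside, on the table; x away from the robot at yaw 0, y left. Near its far edge are three 13.5 mm through holes at x +80, y +10, +50, +90 mm: the locking pin stands in one, bench dogs in the others. A fence 20 mm wide and 16 high runs along its left side.
- yoke: Dark steel yoke fixed on the board at board x +40, y -45 mm, turned 25 deg anticlockwise. Origin on its bores' axis, level with the board's top; z up; x points from its open mouth to its web. Lower ear flush with the board, its 13.5 mm bore going on down; upper ear 16 to 22 mm above the board, 32 mm wide, same bore; web's inner face at x +33.5 mm.
- yoke_mouth (a point): Middle of the yoke's open mouth: yoke x -16 mm (where the ears end in a half round), 8 mm above the board, halfway up the 16 mm gap between the ears. The gap is open in front and at both sides, closed behind by the web, which is 24 mm wide.
- collar_top (a point): Centre of the top of the round bayonet collar on the upper ear, 34 mm across, top 33 mm above the board, bore 14.6 mm. Two slots, 9 mm wide and open above, lie along the yoke's +y and -y. A cross pin let down in them rests on the upper ear and turns clockwise (from above) a quarter turn, under lips, to stops along the yoke's x; anticlockwise is blocked.
- cam_lever: Loose hardwood cam lever, 12 mm thick, 201 mm long, 80 g or so, flat on the table right of the board. Origin on the axis of its eye (steel-bushed 14.2 mm through hole), on the underside; z up; x points from the handle to the cam's round nose, which ends at x +32 mm. Cam 46 mm wide. With the eye on the yoke's axis the nose is 1.5 mm short of the web.
- lever_handle (a point): On the lever's handle, 75 mm behind the eye's axis (lever x -75 mm), at mid thickness, near the centre of mass. The handle has flat sides 23.6 mm apart from x -40 to -155 mm and ends at x -169 mm.
- lock_pin: Loose steel locking pin, 82 mm tall, 90 g or so, upright in one of the board's holes, its tip on the table. Origin at the tip, on its axis; z up the shank; shank 12 mm thick, tapering to 7 mm in the last 8 mm. A cross pin 4.5 mm thick, 24 mm long goes through it along x, underside 40 mm above the tip. Fully down in the yoke its tip is 18 mm below the board's top.
- thumb_bar (a point): Centre of the pin's thumb bar, on its axis 69 mm above the tip. The bar is 34 mm long along the pin's x (in line with the cross pin), 10 mm thick in y with flat upright sides, 26 mm high (56 to 82 mm above the tip). When the pin is fully down the bar's underside is 5 mm above the collar (a round flange under it 2 mm).
- bench_dog_1: Loose wooden bench dog in one of the holes near the board's far edge: a round peg 12 mm thick with an 18 mm round head, no bar; top 48.5 mm above the table. Origin at its lower end. Leave alone.
- bench_dog_2: A second bench dog like the first, in another of the holes. Leave alone.
- blank: Loose pale wooden blank, 96 x 108 x 20 mm, a half-carved rosette on top (24.5 mm high), lying on the board between yoke and fence. Origin at the centre of its underside. Its right edge is about 30 mm left of the yoke's axis. Leave alone.
Not all that is in view belongs to the job. Of the things that look like the lock_pin, take the one that is farthest to the robot's left at the start.

How it is judged:
By the outcome, as a careful person would: the job done as asked, in the order asked, and still so for the second after the job is handed in, with the robot touching nothing.
It also fails if it takes over 64 s, if anything falls off the work surface, if the arm or the gripper's body presses on something with over 40 N, if the wrist force passes 120 N, or if a joint passes its speed limit or range.

## Working session

There is one attempt and no reset: what is moved stays moved. The work goes in short steps, Python scripts to look and compute and a tool call to move; the robot and the scene stay as the last step left them, time stands still between calls to the robot, and variables do not carry over. Pictures are saved under pics/ and viewed, on a budget of 10 in all, crops included, one or two more only if the job needs it, and the job is handed in when it is done.

Besides the shell and the picture viewer there is one more tool, called after "Call:" by a JSON object that holds its "name" and its "arguments". apply_moves: Moves the arm, as the interface text tells. Its arguments: {"type":"object","properties":{"series":{"type":"array","items":{"type":"array","items":{"type":"array","items":{"type":"number"}}}}},"required":["series"]}

```bash
mkdir -p pics; ls; python3 - <<'E'
from workcell import ctrl
import cv2,numpy as np
o=ctrl.get_obs();print(o)
for n in("scene","top"):
    r=ctrl.get_image(n);cv2.imwrite(f"pics/{n}0.png",r["img"]);print(n,r["K"].tolist(),np.round(r["cam_to_world"],4).tolist())
a=cv2.imread("pics/top0.png");cv2.imwrite("pics/t0.png",cv2.resize(a,(800,600),interpolation=cv2.INTER_CUBIC))
a=cv2.imread("pics/scene0.png");cv2.imwrite("pics/s0.png",cv2.resize(a,(800,600),interpolation=cv2.INTER_CUBIC))
E
```

```text
pics
{'t': 0.0, 'qpos': array([-1.22396854e+00,  4.23849923e-01,  1.63070017e+00, -1.35886448e-05,
        1.08859068e+00, -1.90024969e-02]), 'qvel': array([-0.00088628,  0.0004709 ,  0.00090687,  0.00104459,  0.0004832 ,
       -0.00047518]), 'joint_torque': array([-8.19563229e-04, -5.44625759e+01, -2.73667306e+01,  6.42346242e-02,
        2.26948113e-02, -1.37462407e-04]), 'ee_pos': array([ 223.41291741, -583.12466041,  235.89201638]), 'orientation': array([-3.08768162e+00, -5.71178091e-01,  4.15263738e-04]), 'ft_force': array([-0.56137372, -0.79796197,  0.34647965]), 'moment': array([ 0.03467577,  0.00153043, -0.01109415]), 'width': 87.82898177859933}
scene [[365.92203660004355, 0.0, 262.8685675098444], [0.0, 365.92203660004355, 188.03601513832038], [0.0, 0.0, 1.0]] [[-0.8474, -0.2064, 0.4893, 57.1931], [-0.5309, 0.346, -0.7735, 615.8043], [-0.0097, -0.9152, -0.4028, 430.7611], [0.0, 0.0, 0.0, 1.0]]
top [[489.72960240437413, 0.0, 263.0570271097441], [0.0, 489.72960240437413, 188.8081219051508], [0.0, 0.0, 1.0]] [[0.0178, -0.9925, 0.1207, 316.5222], [-0.9998, -0.0164, 0.0132, -73.9426], [-0.0111, -0.1209, -0.9926, 1261.2439], [0.0, 0.0, 0.0, 1.0]]
```

View pics/t0.png

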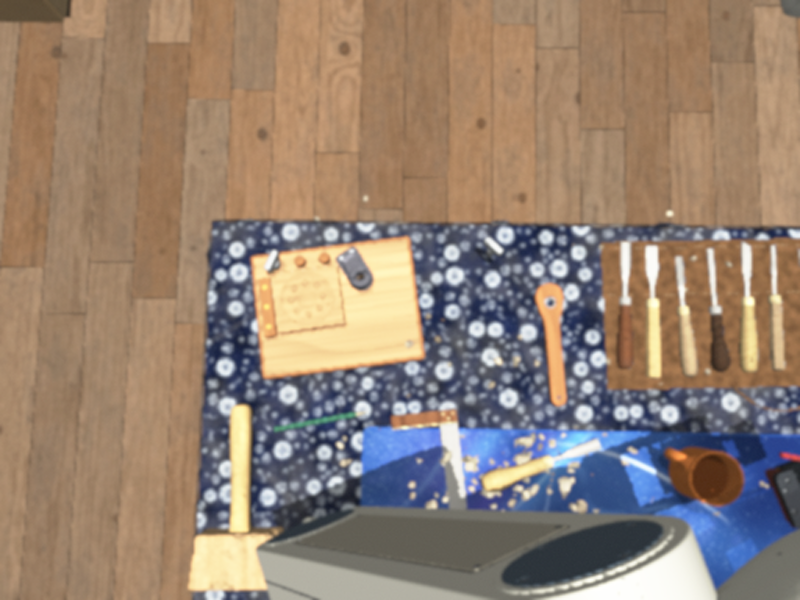

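View pics/s0.png

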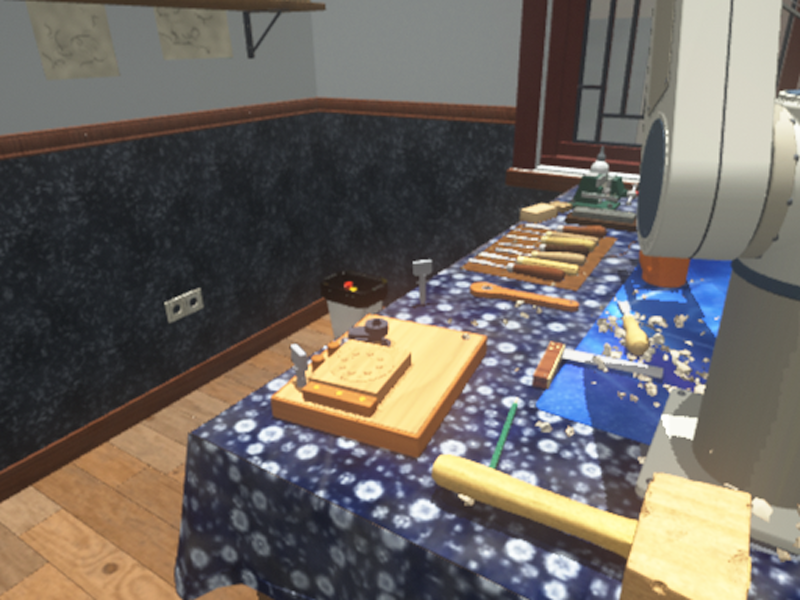

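The pictures show two things like the lock pin: one in the board's leftmost hole (top view 272,260; scene 300,360) and one standing on the table right of the board (top 493,245; scene 423,275). The bench dogs at top (300,261) and (323,258) have no bar. I choose the left one, in the board's hole. The lever eye is at (550,301). Next is a close crop.

```bash
cat > h.py <<'E'
import numpy as np,cv2
from workcell import ctrl
def ray(r,uv,z):
    K,T=np.array(r["K"]),np.array(r["cam_to_world"]);d=T[:3,:3]@np.linalg.inv(K)@np.array([uv[0],uv[1],1.]);return T[:3,3]+d*(z-T[2,3])/d[2]
def proj(r,P):
    K,T=np.array(r["K"]),np.array(r["cam_to_world"]);p=(np.atleast_2d(P)-T[:3,3])@T[:3,:3];q=p@K.T;return q[:,:2]/q[:,2:]
E
python3 - <<'E'
import cv2,numpy as np
a=cv2.imread("pics/top0.png")
b=cv2.resize(a[148:246,155:277],None,fx=4.6,fy=4.6,interpolation=cv2.INTER_CUBIC)
c=cv2.resize(a[148:263,300:378][:,25:],None,fx=4,fy=4,interpolation=cv2.INTER_CUBIC)
s=cv2.imread("pics/scene0.png")
H=600;o=np.zeros((H,800,3),np.uint8)
o[:b.shape[0],:b.shape[1]]=b;o[:c.shape[0],800-c.shape[1]:]=c
print(b.shape,c.shape)
cv2.imwrite("pics/c1.png",o)
E
```

```text
(451, 561, 3) (460, 212, 3)
```

View pics/c1.png

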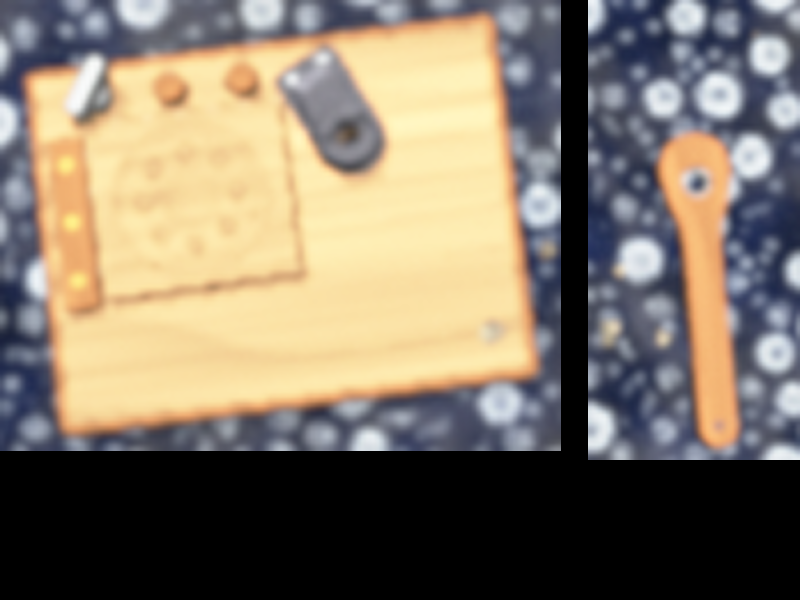

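The crop shows the board (corners 27,73 / 492,13 / 538,372 / 65,432), the pin with its bar at about (88,88), two dogs without bars at (170,88) and (241,80), the collar bore near (347,133), and the lever eye at (697,181) with its end at (718,447).

```bash
cat > m.py <<'E'
from h import *
from scipy.optimize import least_squares
r=ctrl.get_image("top");cv2.imwrite("pics/top1.png",r["img"])
B=lambda u,v:(155+(u+.5)/4.6-.5,148+(v+.5)/4.6-.5)
L=lambda u,v:(325+(u-588+.5)/4-.5,148+(v+.5)/4-.5)
W=np.array([ray(r,B(*p),30)[:2] for p in[(27,73),(492,13),(538,372),(65,432)]])
M=np.array([(100,130),(100,-130),(-100,-130),(-100,130)])
def T(p,m): c,s=np.cos(p[2]),np.sin(p[2]);return np.array(m)@np.array([[c,s],[-s,c]])+p[:2]
f=least_squares(lambda p:(T(p,M)-W).ravel(),[600,100,0.1]);p=f.x
print("board",p,np.degrees(p[2]),"res",f.fun.round(1))
y=T(p,[(40,-45)])[0];print("yoke axis",y,"yaw",np.degrees(p[2])+25,"seen collar",ray(r,B(347,133),63),"pred px",(proj(r,[*y,63])[0]-[155,148])*4.6)
for h in(10,50,90):
    q=T(p,[(80,h)])[0];print("hole",h,q,"px z82",(proj(r,[*q,82])[0]-[155,148])*4.6,"z48",(proj(r,[*q,48.5])[0]-[155,148])*4.6)
a,b=ray(r,B(101,60),82),ray(r,B(76,117),82);print("bar",a,b,np.hypot(*(a-b)[:2]),np.degrees(np.arctan2(*(a-b)[1::-1])))
for zz in(11,):
  e=ray(r,L(697,181),zz);t=ray(r,L(718,447),zz);n=ray(r,L(694,131),zz)
  print("eye",e,"end",t,"nose",n,np.hypot(*(e-t)[:2]),np.hypot(*(e-n)[:2]),np.degrees(np.arctan2(*(e-t)[1::-1])))
# orange mask of lever
hsv=cv2.cvtColor(r["img"],cv2.COLOR_BGR2HSV)
m=cv2.inRange(hsv,(3,90,90),(22,255,255));m[:, :335]=0;m[:,378:]=0;m[:175]=0;m[263:]=0
n,lab,st,ce=cv2.connectedComponentsWithStats(m);k=1+np.argmax(st[1:,4]);ys,xs=np.where(lab==k)
w=np.array([ray(r,q,12)[:2] for q in zip(xs,ys)]);c=w.mean(0);u=np.linalg.svd(w-c,full_matrices=False)[2][0];u*=np.sign(u[0]);s=(w-c)@u
print("mask",len(w),c,np.degrees(np.arctan2(u[1],u[0])),"len",np.ptp(s),"nose-32",c+u*(s.max()+1.3-32),"tail+169",c+u*(s.min()-1.3+169))
E
python3 m.py
```

```text
board [4.46907948e+02 6.23359757e+01 1.44920220e-01] 8.30331698908754 res [ 0.  -0.2 -0.3  0.1  0.4 -0.1 -0.1  0.2]
yoke axis [492.98725165  23.58423085] yaw 33.30331698908754 seen collar [491.45156513  24.22616084  63.        ] pred px [346.4660154  128.39460574]
hole 10 [524.62520709  83.78422898] px z82 [232.13485288  62.45368879] z48 [239.97376594  73.24749044]
hole 50 [518.84866762 123.36492619] px z82 [157.46167637  72.00228066] z48 [167.31914067  82.53963769]
hole 90 [513.07212815 162.94562341] px z82 [82.76675191 81.55365348] z48 [94.6439271  91.83441808]
bar [525.79703985 154.68825223  82.        ] [494.92162501 166.77438856  82.        ] 33.15668760845843 -21.377786923172557
eye [ 461.74990967 -285.22344622   11.        ] end [ 293.13647731 -297.75654675   11.        ] nose [ 494.08121207 -283.42891028   11.        ] 169.07858581321184 32.381066593500734 4.250999640865484
mask 864 [ 397.56522311 -289.04278721] 5.193835698732054 len 198.8928854671592 nose-32 [ 461.51261899 -283.23005513] tail+169 [ 461.02175724 -283.2746738 ]
```

Call:
{"name": "apply_moves", "arguments": {"series": [[[0,0,0,0,0,8.2,1],[0,0,0,0,0,8.2,1],[2.33,-3.48,2.0,0,0,0,1],[2.33,-3.48,2.0,0,0,0,1],[2.33,-3.48,2.0,0,0,0,1],[2.33,-3.48,2.0,0,0,0,1],[2.33,-3.48,2.0,0,0,0,1],[2.33,-3.48,2.0,0,0,0,1],[2.33,-3.48,2.0,0,0,0,1],[2.33,-3.48,2.0,0,0,0,1],[0,0,0,0,0,0,1],[0,0,0,0,0,0,1]]]}}

```text
t: 1.35
ee_pos: [387.5, -290.4, 76.2]
orientation: [-3.138, -0.129, 0.002]
ft_force: [-1.0, -0.9, 0.1]
width: 87.5
```

```bash
cat >> h.py <<'E'
from scipy.spatial.transform import Rotation as R
def plan(x,y,z,th=None,o=None):
    o=o or ctrl.get_obs();Q=R.from_rotvec(o["orientation"]);e=np.array([x,y,z])-o["ee_pos"];M=Q.as_matrix()
    yaw=np.degrees(np.arctan2(M[1,0],M[0,0]));print("t",o["t"],"pos",o["ee_pos"].round(1),"yaw",yaw.round(2),"tilt",np.degrees(np.arccos(-M[2,2])).round(2),"F",o["ft_force"].round(1),"w",round(o["width"],1),"q6",round(o["qpos"][5],2))
    th=yaw if th is None else th; c,s=np.cos(np.radians(th)),np.sin(np.radians(th))
    print("turn z +",round(-(th-yaw),2),"then cm",np.round([(e[0]*c+e[1]*s)/10,(e[0]*s-e[1]*c)/10,-e[2]/10],2))
E
python3 -c "
from h import *
plan(386.8,-290.4,15.5,4.7)
r=ctrl.get_image('scene');a=r['img'];cv2.imwrite('pics/s1.png',a)
cv2.imwrite('pics/s1c.png',cv2.resize(a[120:240,250:410],(800,600),interpolation=cv2.INTER_CUBIC))"
```

```text
t 1.35 pos [ 387.5 -290.4   76.2] yaw 4.7 tilt 0.07 F [-1.  -0.9  0.1] w 87.5 q6 0.82
turn z + 0.0 then cm [-0.07 -0.01  6.07]
```

View pics/s1c.png

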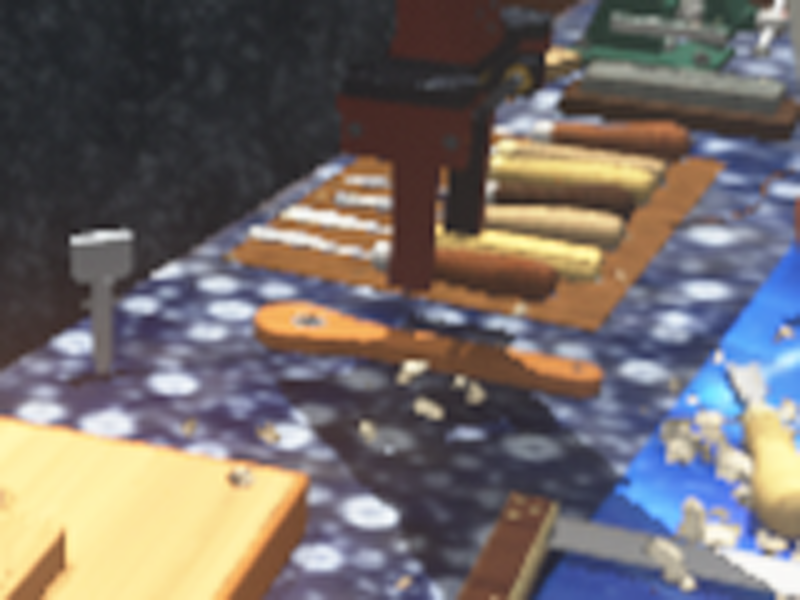

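The gripper straddles the handle (fingers near 415,200 and 465,200; lever 255–600 along its length). I'll descend, grip and lift.

Call:
{"name": "apply_moves", "arguments": {"series": [[[-0.07,0,3.0,0,0,0,1],[0,0,2.0,0,0,0,0.6],[0,0,1.07,0,0,0,0.5],[0,0,0,0,0,0,0],[0,0,0,0,0,0,0],[0,0,0,0,0,0,0],[0,0,0,0,0,0,0],[0,0,0,0,0,0,0]]]}}

```text
t: 2.2
ee_pos: [386.9, -291.6, 16.5]
orientation: [3.138, 0.125, 0.001]
ft_force: [0.5, 0.2, 0.5]
width: 35.1
```

Call:
{"name": "apply_moves", "arguments": {"series": [[[0,0,0,0,0,0,0],[0,0,0,0,0,0,0],[0,0,-2,0,0,0,0],[0,0,-3,0,0,0,0],[0,0,-3,0,0,0,0],[0,0,0,0,0,0,0],[0,0,0,0,0,0,0]]]}}

```text
t: 2.9
ee_pos: [386.7, -291.4, 96.1]
orientation: [3.138, 0.125, 0.001]
ft_force: [0.7, -0.2, -1.1]
width: 23.2
```

```bash
python3 -c "
from h import *
th=33.3;u=np.array([np.cos(np.radians(th)),np.sin(np.radians(th))])
a=np.array([491.5,24.0])-u*(75+65)
plan(*a,96,th)"
```

```text
t 2.9 pos [ 386.7 -291.4   96.1] yaw 4.56 tilt 0.07 F [ 0.7 -0.2 -1.1] w 23.2 q6 0.82
turn z + -28.74 then cm [ 1.208e+01 -2.061e+01  1.000e-02]
```

Call:
{"name": "apply_moves", "arguments": {"series": [[[0,0,0,0,0,-7.2,0],[0,0,0,0,0,-7.2,0],[0,0,0,0,0,-7.2,0],[0,0,0,0,0,-7.14,0],[2.01,-3.43,0,0,0,0,0],[2.01,-3.43,0,0,0,0,0],[2.01,-3.43,0,0,0,0,0],[2.01,-3.43,0,0,0,0,0],[2.01,-3.43,0,0,0,0,0],[2.01,-3.43,0,0,0,0,0],[0,0,2.4,0,0,0,0],[0,0,2.2,0,0,0,0]]]}}

```text
t: 4.1
ee_pos: [373.8, -51.7, 48.7]
orientation: [-3.008, -0.905, 0.001]
ft_force: [0.6, -0.5, -0.6]
width: 23.6
```

Call:
{"name": "apply_moves", "arguments": {"series": [[[0,0,0,0,0,0,0],[0,0,0,0,0,0,0]]]}}

```text
t: 4.3
ee_pos: [373.2, -53.0, 49.2]
orientation: [-3.008, -0.9, 0.005]
ft_force: [-0.2, -1.4, -2.2]
width: 23.4
```

```bash
python3 -c "
from h import *
th=33.3;u=np.array([np.cos(np.radians(th)),np.sin(np.radians(th))])
plan(*(np.array([491.5,24.0])-u*(75+65)),47.8,th)
r=ctrl.get_image('scene');a=r['img'];cv2.imwrite('pics/s2.png',a)
cv2.imwrite('pics/s2c.png',cv2.resize(a[180:300,170:330],(800,600),interpolation=cv2.INTER_CUBIC))
r=ctrl.get_image('top');a=r['img'];cv2.imwrite('pics/top2.png',a)
b=cv2.resize(a[148:246,190:290],(500,490),interpolation=cv2.INTER_CUBIC);cv2.imwrite('pics/t2c.png',b)
A=cv2.imread('pics/s2c.png');cv2.imwrite('pics/c2.png',np.hstack([cv2.resize(A,(400,300)),b[:300,:400]]))
o=np.zeros((600,800,3),np.uint8);o[:360,:480]=cv2.resize(A,(480,360),interpolation=cv2.INTER_AREA);o[:490//1,300:]=0;o[0:300,0:400]=cv2.resize(A,(400,300));o[0:400,400:800]=cv2.resize(b,(400,400));cv2.imwrite('pics/c2.png',o[:400])
"
```

```text
t 4.3 pos [373.2 -53.   49.2] yaw 33.3 tilt 0.2 F [-0.2 -1.4 -2.2] w 23.4 q6 0.82
turn z + -0.0 then cm [0.11 0.06 0.14]
```

View pics/c2.png

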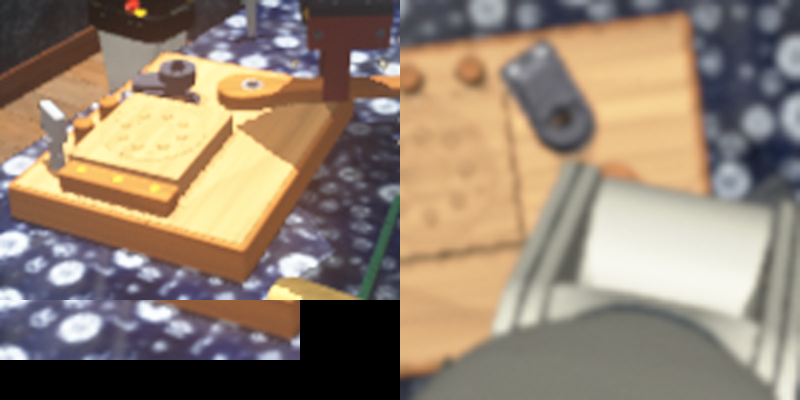

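The lever's eye stands just in front of the yoke mouth at the right height (scene crop 252,85; collar 177,70), and the nose shows in the top view at (618,170). I'll slide it in slowly.

Call:
{"name": "apply_moves", "arguments": {"series": [[[0,0.06,0.12,0,0,0,0],[0,0,0,0,0,0,0],[1.2,0,0,0,0,0,0],[1.2,0,0,0,0,0,0],[1.0,0,0,0,0,0,0],[1.0,0,0,0,0,0,0],[0.8,0,0,0,0,0,0],[0.5,0,0,0,0,0,0],[0,0,0,0,0,0,0],[0,0,0,0,0,0,0]]]}}

```text
t: 5.4
ee_pos: [422.0, -22.3, 48.7]
orientation: [-3.01, -0.9, 0.001]
ft_force: [0.2, 0.3, -0.4]
width: 23.2
```

```bash
python3 -c "
from h import *
th=33.3;u=np.array([np.cos(np.radians(th)),np.sin(np.radians(th))])
plan(*(np.array([491.5,24.0])-u*(75)),47.8,th)
"
```

```text
t 5.4 pos [422.  -22.3  48.7] yaw 33.31 tilt 0.04 F [ 0.2  0.3 -0.4] w 23.2 q6 0.91
turn z + 0.01 then cm [ 0.85 -0.05  0.09]
```

Call:
{"name": "apply_moves", "arguments": {"series": [[[0.4,-0.03,0,0,0,0,0],[0.3,0,0,0,0,0,0],[0.15,0,0,0,0,0,0],[0,0,0,0,0,0,0],[0,0,0,0,0,0,0]]]}}

```text
t: 5.9
ee_pos: [429.2, -17.4, 48.8]
orientation: [-3.01, -0.9, 0.0]
ft_force: [0.3, 0.8, -0.5]
width: 23.2
```

Call:
{"name": "apply_moves", "arguments": {"series": [[[0.1,0,0,0,0,0,0],[0,0,0,0,0,0,0],[0,0,0,0,0,0,0]]]}}

```text
t: 6.2
ee_pos: [430.1, -16.9, 48.8]
orientation: [-3.01, -0.9, -0.0]
ft_force: [0.1, -0.9, -1.1]
width: 23.8
```

Call:
{"name": "apply_moves", "arguments": {"series": [[[0.1,0,0,0,0,0,0],[0,0,0,0,0,0,0],[0,0,0,0,0,0,0]]]}}

```text
t: 6.5
ee_pos: [430.9, -16.3, 48.8]
orientation: [-3.01, -0.9, 0.0]
ft_force: [0.1, 0.4, -1.5]
width: 23.3
```

Call:
{"name": "apply_moves", "arguments": {"series": [[[0.1,0,0,0,0,0,0],[0,0,0,0,0,0,0],[0,0,0,0,0,0,0]]]}}

```text
t: 6.8
ee_pos: [430.9, -15.9, 48.6]
orientation: [-3.009, -0.9, 0.003]
ft_force: [-3.9, -3.5, -1.1]
width: 23.2
```

Contact with the web came where predicted (within 1 mm). I'll back off 1.5 mm plus the elastic part, and lower to the board.

Call:
{"name": "apply_moves", "arguments": {"series": [[[-0.24,0,0,0,0,0,0],[0,0,0.15,0,0,0,0],[0,0,0.1,0,0,0,0],[0,0,0.05,0,0,0,0],[0,0,0,0,0,0,0]]]}}

```text
t: 7.3
ee_pos: [430.3, -17.0, 46.1]
orientation: [3.01, 0.9, 0.001]
ft_force: [-1.3, 0.1, 4.5]
width: 23.1
```

```bash
python3 -c "
from h import *
plan(429.6,-17,46,33.3)
a=ctrl.get_image('top')['img'];cv2.imwrite('pics/t3.png',cv2.resize(a[148:246,190:290],(600,588),interpolation=cv2.INTER_CUBIC))
"
```

```text
t 7.3 pos [430.3 -17.   46.1] yaw 33.3 tilt 0.06 F [-1.3  0.1  4.5] w 23.1 q6 0.92
turn z + -0.0 then cm [-0.06 -0.04  0.01]
```

View pics/t3.png

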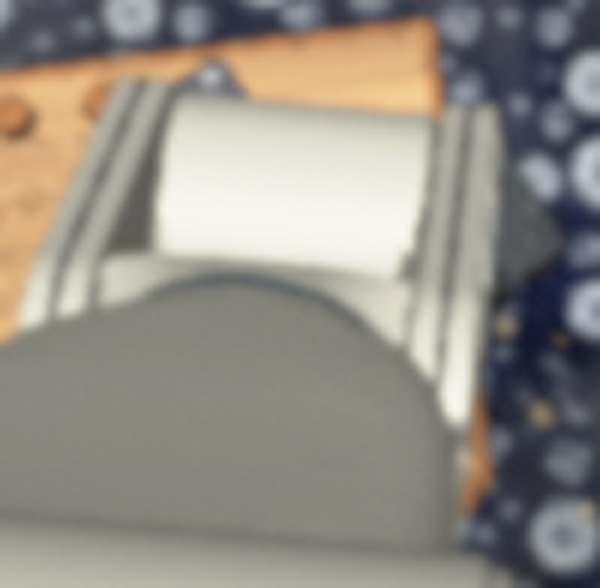

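Call:
{"name": "apply_moves", "arguments": {"series": [[[-0.06,0,0,0,0,0,0],[0,0,0,0,0,0,0.5],[0,0,0,0,0,0,0.5],[0,0,0,0,0,0,0.5],[0,0,-4,0,0,0,0.5],[0,0,-5,0,0,0,0.5],[0,0,0,0,0,-8.35,0.5],[0,0,0,0,0,-8.35,0.5],[0,0,0,0,0,-8.35,0.5],[0,0,0,0,0,-8.35,0.5],[0,0,0,0,0,-8.35,0.5],[0,0,0,0,0,-8.35,0.5]]]}}

```text
t: 8.55
ee_pos: [429.1, -17.4, 135.7]
orientation: [-2.339, -2.097, 0.0]
ft_force: [0.5, -0.3, 0.7]
width: 44.0
```

Call:
{"name": "apply_moves", "arguments": {"series": [[[0,0,0,0,0,-8.35,0.5],[0,0,0,0,0,-8.35,0.5],[0,0,0,0,0,-8.35,0.5],[0,0,0,0,0,-8.35,0.5],[0,0,0,0,0,-8.35,0.5],[0,0,0,0,0,-8.35,0.5],[0,0,0,0,0,-8.35,0.5],[0,0,0,0,0,-8.35,0.5],[0,0,0,0,0,-8.35,0.5],[0,0,0,0,0,0,0.5]]]}}

```text
t: 9.55
ee_pos: [429.1, -17.5, 135.7]
orientation: [-0.583, -3.087, 0.0]
ft_force: [-0.2, -0.7, 0.0]
width: 44.0
```

```bash
python3 -c "
from h import *
plan(511,161.8,120,158.6)"
```

```text
t 9.55 pos [429.1 -17.5 135.7] yaw 158.62 tilt 0.02 F [-0.2 -0.7  0. ] w 44.0 q6 -1.27
turn z + 0.02 then cm [-1.09 19.68  1.57]
```

Call:
{"name": "apply_moves", "arguments": {"series": [[[-0.22,3.94,0.3,0,0,0,0.5],[-0.22,3.94,0.3,0,0,0,0.5],[-0.22,3.94,0.3,0,0,0,0.5],[-0.22,3.94,0.3,0,0,0,0.5],[-0.21,3.92,0.3,0,0,0,0.5],[0,0,0,0,0,0,0.5],[0,0,0,0,0,0,0.5]]]}}

```text
t: 10.25
ee_pos: [510.9, 162.2, 120.3]
orientation: [-0.586, -3.085, 0.001]
ft_force: [0.3, 0.5, -1.0]
width: 43.4
```

```bash
python3 -c "
from h import *
plan(511,161.8,72,158.6)
a=ctrl.get_image('top')['img'];s=ctrl.get_image('scene')['img'];cv2.imwrite('pics/s4.png',s);cv2.imwrite('pics/t4.png',a)
A=cv2.resize(a[148:248,190:290],(400,400),interpolation=cv2.INTER_CUBIC);B=cv2.resize(s[180:280,160:260],(400,400),interpolation=cv2.INTER_CUBIC)
cv2.imwrite('pics/c4.png',np.hstack([A,B]))"
```

```text
t 10.25 pos [510.9 162.2 120.3] yaw 158.48 tilt 0.07 F [ 0.3  0.5 -1. ] w 43.4 q6 -0.91
turn z + -0.12 then cm [-0.02 -0.03  4.83]
```

View pics/c4.png

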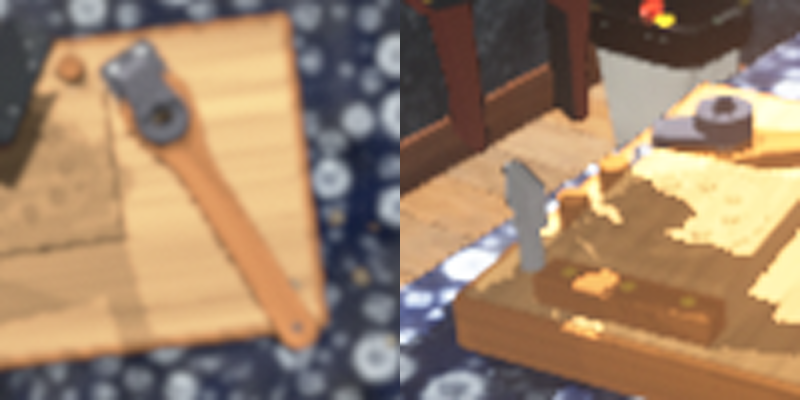

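The left half shows the lever lying in the yoke along its axis (tail hole 295,327; collar 160,116). The right half shows the pin's bar top at about (523,165), with the open fingers above it. I'll check both numerically.

```bash
python3 -c "
from h import *
r=ctrl.get_image('top');s=ctrl.get_image('scene')
t=ray(r,(190+295.5/4-.5,148+327.5/4-.5),42)
print('tail',t)
for ax in((491.5,24.),(492.9,23.6)):
  d=np.array(ax)-t[:2];print(ax,np.hypot(*d),np.degrees(np.arctan2(d[1],d[0])))
print('bar scene crop px',(proj(s,[[511,161.8,82],[511,161.8,56],[511,161.8,30],[492,24,63]])-[160,180]+.5)*4+[400,0])
hsv=cv2.cvtColor(r['img'],cv2.COLOR_BGR2HSV)
# gray collar blob
m=cv2.inRange(hsv,(0,0,0),(179,110,130));m=m[148:190,212:245]
n,l,st,ce=cv2.connectedComponentsWithStats(m);print([(st[i].tolist(),ce[i].round(1).tolist()) for i in range(1,n) if st[i,4]>20])
# lever handle axis
o=cv2.inRange(hsv,(3,110,90),(22,255,235));
"
```

```text
tail [363.28325115 -60.32374941  42.        ]
(491.5, 24.0) 153.46018832534668 33.33154502190914
(492.9, 23.6) 154.41404501568783 32.922092805656604
bar scene crop px [[526.12002003 174.529108  ]
 [530.78314651 220.59570039]
 [535.31333072 265.3489685 ]
 [722.88175793 109.3829943 ]]
[([0, 0, 28, 9, 148], [13.3, 3.7]), ([5, 14, 20, 22, 230], [15.8, 25.7])]
```

Call:
{"name": "apply_moves", "arguments": {"series": [[[0,0,2,0,0,0,0.5],[0,0,1.5,0,0,0,0.5],[0,0,1.33,0,0,0,0.5],[0,0,0,0,0,0,0],[0,0,0,0,0,0,0],[0,0,0,0,0,0,0],[0,0,0,0,0,0,0],[0,0,0,0,0,0,0],[0,0,0,0,0,0,0]]]}}

```text
t: 11.35
ee_pos: [511.8, 161.9, 73.0]
orientation: [0.584, 3.086, 0.001]
ft_force: [0.1, 0.5, 3.4]
width: 9.9
```

```bash
python3 -c "
from h import *
plan(511,161.8,72,158.6)
s=ctrl.get_image('scene')['img'];cv2.imwrite('pics/s5.png',cv2.resize(s[170:260,150:270],(800,600),interpolation=cv2.INTER_CUBIC))"
```

```text
t 11.35 pos [511.8 161.9  73. ] yaw 158.56 tilt 0.06 F [0.1 0.5 3.4] w 9.9 q6 -0.91
turn z + -0.04 then cm [ 0.07 -0.04  0.1 ]
```

View pics/s5.png

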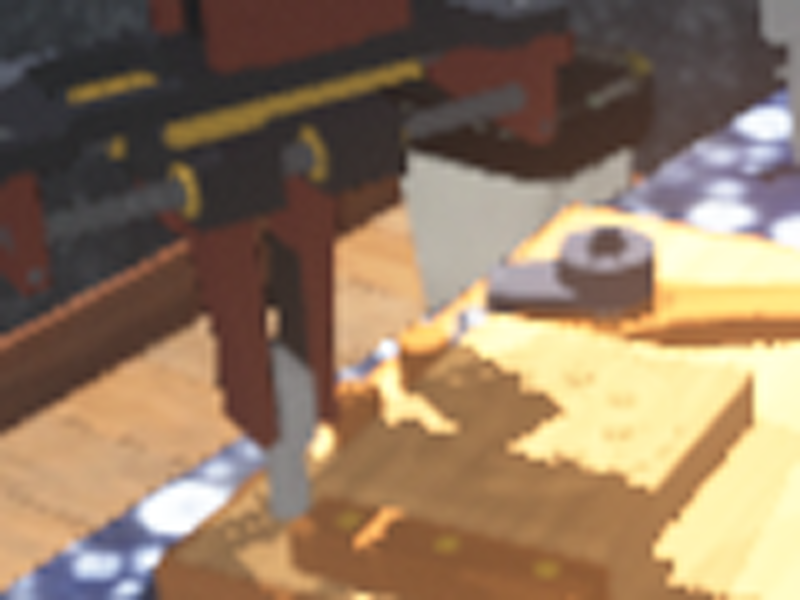

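The fingers hold the thumb bar (grip near 290,400; width 9.9 mm). I'll lift the pin out, then turn it 35° so the cross pin matches the slots.

Call:
{"name": "apply_moves", "arguments": {"series": [[[0,0,-1,0,0,0,0],[0,0,-1.5,0,0,0,0],[0,0,-2,0,0,0,0],[0,0,-2,0,0,0,0],[0,0,-1.8,0,0,0,0],[0,0,0,0,0,7.05,0],[0,0,0,0,0,7.05,0],[0,0,0,0,0,7.05,0],[0,0,0,0,0,7.05,0],[0,0,0,0,0,7.06,0],[0,0,0,0,0,0,0]]]}}

```text
t: 12.5
ee_pos: [511.1, 161.7, 155.8]
orientation: [-1.493, -2.764, 0.001]
ft_force: [-0.6, 0.2, -2.2]
width: 9.5
```

```bash
python3 -c "
from h import *
plan(491.4,22.8,150,123.3)"
```

```text
t 12.5 pos [511.1 161.7 155.8] yaw 123.23 tilt 0.03 F [-0.6  0.2 -2.2] w 9.5 q6 -0.3
turn z + -0.07 then cm [-10.53  -9.27   0.58]
```

Call:
{"name": "apply_moves", "arguments": {"series": [[[-2.63,-2.32,0,0,0,0,0],[-2.63,-2.32,0,0,0,0,0],[-2.63,-2.32,0,0,0,0,0],[-2.64,-2.31,0,0,0,0,0],[0,0,0.5,0,0,0,0],[0,0,0,0,0,0,0],[0,0,0,0,0,0,0]]]}}

```text
t: 13.2
ee_pos: [491.8, 23.4, 150.5]
orientation: [-1.49, -2.766, -0.0]
ft_force: [0.3, -0.4, -1.1]
width: 9.9
```

```bash
python3 -c "
from h import *
plan(491.4,22.8,91+9,123.3)
s=ctrl.get_image('scene');a=s['img'];cv2.imwrite('pics/s6.png',cv2.resize(a[130:230,200:333],(800,600),interpolation=cv2.INTER_CUBIC))
print((proj(s,[[492,24,63],[492,24,74],[492,24,74+40]])-[200,130])*6)"
```

```text
t 13.2 pos [491.8  23.4 150.5] yaw 123.39 tilt 0.02 F [ 0.3 -0.4 -1.1] w 9.9 q6 -0.56
turn z + 0.09 then cm [-0.03 -0.07  5.05]
[[241.3226369  461.07449145]
 [240.29661292 434.54134537]
 [236.46958978 335.5739083 ]]
```

View pics/s6.png

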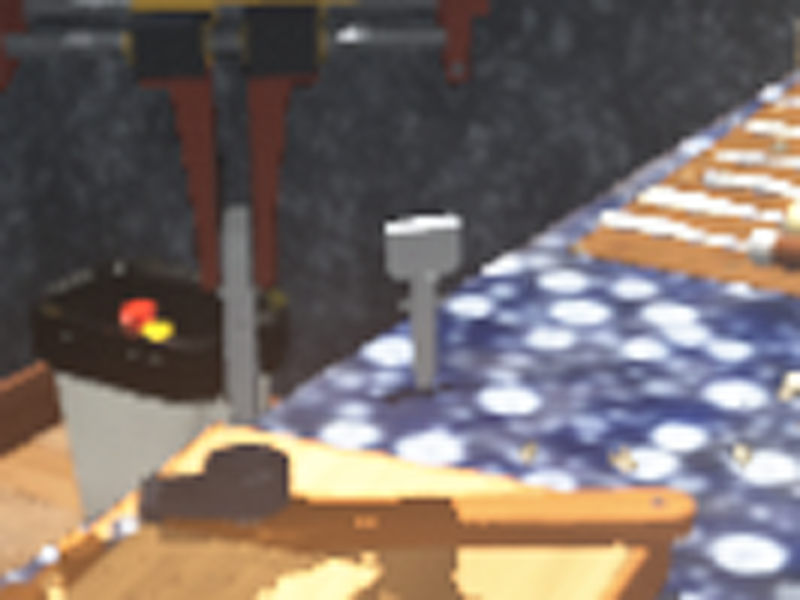

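The pin hangs upright just above the collar (tip 243,422; collar centre 248,457), within about 1.6 mm. I'll correct by about 0.8 mm and go down in steps, watching forces.

Call:
{"name": "apply_moves", "arguments": {"series": [[[-0.02,-0.08,0,0,0,0,0],[0,0,0.9,0,0,0,0],[0,0,0.8,0,0,0,0],[0,0,0.5,0,0,0,0],[0,0,0,0,0,0,0],[0,0,0,0,0,0,0]]]}}

```text
t: 13.85
ee_pos: [491.0, 22.3, 128.2]
orientation: [-1.492, -2.764, 0.001]
ft_force: [0.3, 0.5, -1.3]
width: 9.9
```

Call:
{"name": "apply_moves", "arguments": {"series": [[[0,0,0.4,0,0,0,0],[0,0,0.2,0,0,0,0],[0,0,0,0,0,0,0]]]}}

```text
t: 14.15
ee_pos: [490.9, 22.2, 122.2]
orientation: [-1.492, -2.764, 0.0]
ft_force: [0.3, 0.1, -1.2]
width: 9.8
```

Call:
{"name": "apply_moves", "arguments": {"series": [[[0,0,0.3,0,0,0,0],[0,0,0.2,0,0,0,0],[0,0,0,0,0,0,0]]]}}

```text
t: 14.45
ee_pos: [491.0, 22.2, 117.2]
orientation: [-1.492, -2.764, 0.0]
ft_force: [-0.6, 0.3, -1.0]
width: 10.0
```

Call:
{"name": "apply_moves", "arguments": {"series": [[[0,0,0.3,0,0,0,0],[0,0,0.2,0,0,0,0],[0,0,0,0,0,0,0]]]}}

```text
t: 14.75
ee_pos: [491.1, 22.3, 112.2]
orientation: [-1.492, -2.764, -0.0]
ft_force: [1.1, 0.6, -1.9]
width: 9.7
```

Call:
{"name": "apply_moves", "arguments": {"series": [[[0,0,0.3,0,0,0,0],[0,0,0.2,0,0,0,0],[0,0,0,0,0,0,0]]]}}

```text
t: 15.05
ee_pos: [491.1, 22.3, 107.2]
orientation: [-1.492, -2.764, 0.0]
ft_force: [-0.6, 0.4, -1.5]
width: 10.4
```

Tip at z≈34, in the eye, with no resistance. Continuing.

Call:
{"name": "apply_moves", "arguments": {"series": [[[0,0,0.3,0,0,0,0],[0,0,0.3,0,0,0,0],[0,0,0,0,0,0,0]]]}}

```text
t: 15.35
ee_pos: [491.1, 22.3, 101.1]
orientation: [-1.492, -2.764, -0.0]
ft_force: [0.9, 0.7, -1.6]
width: 10.1
```

Call:
{"name": "apply_moves", "arguments": {"series": [[[0,0,0.3,0,0,0,0],[0,0,0.2,0,0,0,0],[0,0,0,0,0,0,0]]]}}

```text
t: 15.65
ee_pos: [491.2, 22.3, 96.2]
orientation: [-1.492, -2.765, -0.0]
ft_force: [0.8, 2.3, -1.4]
width: 9.9
```

Call:
{"name": "apply_moves", "arguments": {"series": [[[0,0,0.3,0,0,0,0],[0,0,0.2,0,0,0,0],[0,0,0,0,0,0,0]]]}}

```text
t: 15.95
ee_pos: [491.1, 22.3, 91.2]
orientation: [-1.492, -2.765, -0.0]
ft_force: [1.2, 1.7, -2.4]
width: 10.0
```

Call:
{"name": "apply_moves", "arguments": {"series": [[[0,0,0.3,0,0,0,0],[0,0,0.2,0,0,0,0],[0,0,0,0,0,0,0]]]}}

```text
t: 16.25
ee_pos: [491.2, 22.3, 86.2]
orientation: [-1.492, -2.765, -0.0]
ft_force: [1.7, 0.9, -1.7]
width: 10.0
```

Call:
{"name": "apply_moves", "arguments": {"series": [[[0,0,0.15,0,0,0,0],[0,0,0,0,0,0,0],[0,0,0,0,0,0,0]]]}}

```text
t: 16.55
ee_pos: [491.2, 22.3, 85.0]
orientation: [1.492, 2.765, 0.0]
ft_force: [1.3, 2.7, -1.2]
width: 9.6
```

Call:
{"name": "apply_moves", "arguments": {"series": [[[0,0,0.1,0,0,0,0],[0,0,0,0,0,0,0],[0,0,0,0,0,0,0]]]}}

```text
t: 16.85
ee_pos: [491.3, 22.3, 84.6]
orientation: [1.492, 2.764, 0.0]
ft_force: [-1.5, 2.5, 8.0]
width: 10.0
```

The pin has bottomed out: contact 8 N at TCP z 84.6, against 85 predicted. Next I turn it clockwise in steps.

Call:
{"name": "apply_moves", "arguments": {"series": [[[0,0,-0.04,0,0,0,0],[0,0,0,0,0,6,0],[0,0,0,0,0,6,0],[0,0,0,0,0,6,0],[0,0,0,0,0,6,0],[0,0,0,0,0,0,0]]]}}

```text
t: 17.45
ee_pos: [491.6, 22.3, 84.8]
orientation: [2.035, 2.393, 0.001]
ft_force: [0.7, 3.1, 5.3]
width: 9.5
```

```bash
python3 -c "
from h import *
o=ctrl.get_obs();plan(491.3,22.3,84.8,33.3);print(o['moment'].round(2),o['ft_force'].round(1))"
```

```text
t 17.45 pos [491.6  22.3  84.8] yaw 99.23 tilt 0.06 F [0.7 3.1 5.3] w 9.5 q6 -0.14
turn z + 65.93 then cm [-0.02 -0.02 -0.  ]
[ 0.51 -0.18 -0.03] [0.7 3.1 5.3]
```

Call:
{"name": "apply_moves", "arguments": {"series": [[[0.04,0,-0.02,0,0,6,0],[0,0,0,0,0,6,0],[0,0,0,0,0,6,0],[0,0,0,0,0,6,0],[0,0,0,0,0,6,0],[0,0,0,0,0,0,0]]]}}

```text
t: 18.05
ee_pos: [491.4, 22.4, 84.8]
orientation: [2.583, 1.788, 0.001]
ft_force: [0.9, -0.3, 4.9]
width: 9.9
```

```bash
python3 -c "
from h import *
o=ctrl.get_obs();plan(491.3,22.3,84.8,33.3);print(o['moment'].round(2),o['ft_force'].round(1))"
```

```text
t 18.05 pos [491.4  22.4  84.8] yaw 69.39 tilt 0.04 F [ 0.9 -0.3  4.9] w 9.9 q6 0.38
turn z + 36.09 then cm [-0.01  0.01 -0.  ]
[ 0.11 -0.2  -0.03] [ 0.9 -0.3  4.9]
```

Free so far. On to the stop, watching the moment.

Call:
{"name": "apply_moves", "arguments": {"series": [[[0,0,0,0,0,6,0],[0,0,0,0,0,6,0],[0,0,0,0,0,6,0],[0,0,0,0,0,6,0],[0,0,0,0,0,6,0],[0,0,0,0,0,4,0],[0,0,0,0,0,0,0]]]}}

```text
t: 18.75
ee_pos: [491.3, 22.5, 84.8]
orientation: [2.992, 0.958, 0.001]
ft_force: [1.5, 0.9, 4.8]
width: 10.0
```

```bash
python3 -c "
from h import *
o=ctrl.get_obs();plan(491.3,22.3,84.8,33.3);print(o['moment'].round(2),o['ft_force'].round(1))"
```

```text
t 18.75 pos [491.3  22.5  84.8] yaw 35.5 tilt 0.03 F [1.5 0.9 4.8] w 10.0 q6 0.97
turn z + 2.2 then cm [-0.02  0.02 -0.  ]
[ 0.19 -0.2   0.02] [1.5 0.9 4.8]
```

Call:
{"name": "apply_moves", "arguments": {"series": [[[0,0,0,0,0,3,0],[0,0,0,0,0,0,0],[0,0,0,0,0,0,0]]]}}

```text
t: 19.05
ee_pos: [491.2, 22.7, 84.8]
orientation: [3.015, 0.882, 0.0]
ft_force: [0.6, 2.3, 5.7]
width: 9.7
```

```bash
python3 -c "
from h import *
o=ctrl.get_obs();plan(491.3,22.3,84.8,33.3);print(o['moment'].round(2),o['ft_force'].round(1))"
```

```text
t 19.05 pos [491.2  22.7  84.8] yaw 32.6 tilt 0.01 F [0.6 2.3 5.7] w 9.7 q6 1.02
turn z + -0.7 then cm [-0.01  0.04 -0.  ]
[ 0.39 -0.12  0.04] [0.6 2.3 5.7]
```

Call:
{"name": "apply_moves", "arguments": {"series": [[[0,0,0,0,0,3,0],[0,0,0,0,0,0,0],[0,0,0,0,0,0,0]]]}}

```text
t: 19.35
ee_pos: [491.0, 23.0, 84.7]
orientation: [-3.037, -0.802, -0.0]
ft_force: [-0.3, 3.5, 5.4]
width: 10.1
```

```bash
python3 -c "
from h import *
o=ctrl.get_obs();plan(491.3,22.3,84.8,33.3);print(o['moment'].round(2),o['ft_force'].round(1))"
```

```text
t 19.35 pos [491.   23.   84.7] yaw 29.58 tilt 0.03 F [-0.3  3.5  5.4] w 10.1 q6 1.08
turn z + -3.72 then cm [-0.01  0.07 -0.01]
[0.78 0.   0.07] [-0.3  3.5  5.4]
```

Call:
{"name": "apply_moves", "arguments": {"series": [[[0,0,0,0,0,3,0],[0,0,0,0,0,0,0],[0,0,0,0,0,0,0]]]}}

```text
t: 19.65
ee_pos: [491.0, 23.1, 84.8]
orientation: [-3.057, -0.723, 0.0]
ft_force: [0.4, 3.9, 6.2]
width: 9.9
```

```bash
python3 -c "
from h import *
o=ctrl.get_obs();plan(491.3,22.3,84.8,33.3);print(o['moment'].round(2),o['ft_force'].round(1))"
```

```text
t 19.65 pos [491.   23.1  84.8] yaw 26.62 tilt 0.02 F [0.4 3.9 6.2] w 9.9 q6 1.13
turn z + -6.68 then cm [-0.02  0.08 -0.  ]
[0.91 0.01 0.2 ] [0.4 3.9 6.2]
```

Call:
{"name": "apply_moves", "arguments": {"series": [[[0,0,0,0,0,3,0],[0,0,0,0,0,0,0],[0,0,0,0,0,0,0]]]}}

```text
t: 19.95
ee_pos: [491.0, 23.0, 84.7]
orientation: [-3.075, -0.644, 0.0]
ft_force: [0.7, 4.8, 6.0]
width: 10.0
```

```bash
python3 -c "
from h import *
o=ctrl.get_obs();plan(491.3,22.3,84.8,33.3);print(o['moment'].round(2),o['ft_force'].round(1))"
```

```text
t 19.95 pos [491.   23.   84.7] yaw 23.66 tilt 0.01 F [0.7 4.8 6. ] w 10.0 q6 1.18
turn z + -9.64 then cm [-0.02  0.08 -0.01]
[0.91 0.03 0.42] [0.7 4.8 6. ]
```

Call:
{"name": "apply_moves", "arguments": {"series": [[[0,0,0,0,0,0,0.1],[0,0,0,0,0,0,0.35],[0,0,0,0,0,0,0.5],[0,0,0,0,0,0,0.5],[0,0,-3,0,0,0,0.5],[0,0,-4,0,0,0,0.5],[-5,0,-2,0,0,0,0.5],[-5,0,0,0,0,0,0.5],[-5,0,0,0,0,0,0.5],[0,0,0,0,0,0,0.5],[0,0,0,0,0,0,0.5]]]}}

```text
t: 21.05
ee_pos: [356.0, -35.7, 173.3]
orientation: [3.077, 0.633, 0.001]
ft_force: [-0.1, -0.1, -0.6]
width: 43.4
```

```bash
python3 -c "
from h import *
plan(491.3,22.5,85,33.3)
a=ctrl.get_image('top');s=ctrl.get_image('scene');cv2.imwrite('pics/t7.png',a['img']);cv2.imwrite('pics/s7r.png',s['img'])
A=cv2.resize(a['img'][148:228,190:270],(400,400),interpolation=cv2.INTER_CUBIC);B=cv2.resize(s['img'][170:250,190:270],(400,400),interpolation=cv2.INTER_CUBIC)
cv2.imwrite('pics/c7.png',np.hstack([A,B]))
print((proj(s,[[492,24,94],[492,24,68]])-[190,170])*5+[400,0],(proj(a,[[492,24,94]])-[190,148])*5)"
```

```text
t 21.05 pos [356.  -35.7 173.3] yaw 23.25 tilt 0.03 F [-0.1 -0.1 -0.6] w 43.4 q6 1.03
turn z + -10.05 then cm [14.5   2.57  8.83]
[[648.66851813 121.29340319]
 [650.71470207 174.20805054]] [[195.69938416 132.12247281]]
```

View pics/c7.png

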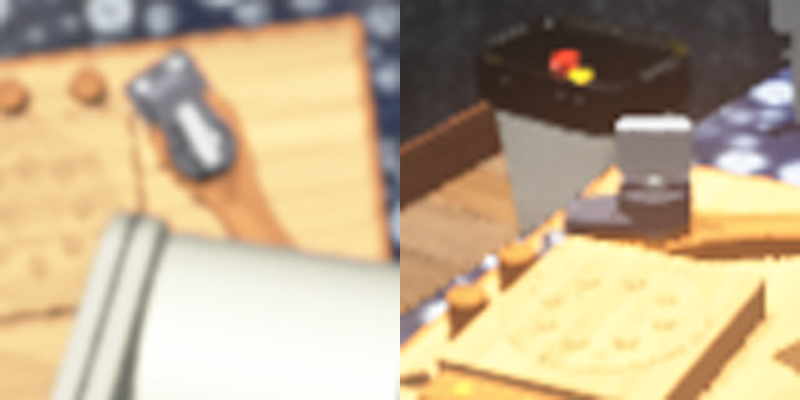

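The thumb bar stands just above the collar, seated, at scene crop (653,150), and points along the yoke in the top view (190,108 to 215,165). I'll measure its angle.

```bash
python3 -c "
from h import *
a=ctrl.get_image('top');g=a['img'].astype(int)[165:185,222:238]
m=((g.min(2)>150)&(np.ptp(g,axis=2)<50))
print(m.astype(int))
ys,xs=np.where(m);w=np.array([ray(a,(x+222,y+165),94)[:2] for x,y in zip(xs,ys)]);c=w.mean(0);u=np.linalg.svd(w-c)[2][0];print(c,np.degrees(np.arctan2(u[1],u[0])),np.ptp((w-c)@u))
"
```

```text
[[1 1 0 0 0 0 0 0 0 0 0 0 0 0 0 0]
 [1 0 0 0 0 0 0 0 0 0 0 0 0 0 0 0]
 [0 0 0 0 0 0 0 0 0 0 0 0 0 0 0 0]
 [0 0 0 0 1 1 1 0 0 0 0 0 0 0 0 0]
 [0 0 0 1 1 1 1 1 0 0 0 0 0 0 0 0]
 [0 0 0 1 1 1 1 1 0 0 0 0 0 0 0 0]
 [0 0 0 1 1 1 1 1 1 0 0 0 0 0 0 0]
 [0 0 0 0 1 1 1 1 1 1 0 0 0 0 0 0]
 [0 0 0 0 1 1 1 1 1 1 1 0 0 0 0 0]
 [0 0 0 0 0 1 1 1 1 1 1 1 0 0 0 0]
 [0 0 0 0 0 1 1 1 1 1 1 1 0 0 0 0]
 [0 0 0 0 0 0 1 1 1 1 1 1 0 0 0 0]
 [0 0 0 0 0 0 1 1 1 1 1 1 0 0 0 0]
 [0 0 0 0 0 0 0 1 1 1 1 1 0 0 0 0]
 [0 0 0 0 0 0 0 0 1 1 1 1 0 0 0 0]
 [0 0 0 0 0 0 0 0 1 1 1 1 0 0 0 0]
 [0 0 0 0 0 0 0 0 0 0 0 0 0 0 0 0]
 [0 0 0 0 0 0 0 0 0 0 0 0 0 0 0 0]
 [0 0 0 0 0 0 0 0 0 0 0 0 0 0 0 0]
 [0 0 0 0 0 0 0 0 0 0 0 0 0 0 0 0]]
[493.86396993  24.26088803] -146.8339425906407 45.343218368302416
```

```bash
python3 -c "
from workcell import ctrl
print(ctrl.close_job())"
```

```text
the job is handed in; nothing more can be done
None
```

The cam lever is refitted and locked, and the job was handed in at about 21 s of the 64 s allowed. No verdict came back.

- **Lever:** I slid it into the yoke until its nose touched the web, within about 1 mm of where I expected. I then backed off about 1.5 mm and set it down on the board.
- **Pin:** I took the one in the board's leftmost hole and passed it down through both ears and the eye with next to no side force. It bottomed at tool height 84.6 mm (85 predicted).
- **Locking:** I turned it clockwise until the moment rose steadily to 0.42 N·m, then released it and drew clear.

**Last checks**
- The pictures show the thumb bar seated just above the collar and roughly along the yoke. The two dogs and the part of the blank in view look undisturbed, but I did not measure them.
- **Disagreement:** the tool's final angle was 23.7°, about 10° past the yoke's 33.3°. The bar itself looks to be at about 28° (±3°) in the picture. A fit gave 33.2°, but it included stray pixels, so I don't rely on it. I put the difference down to play at the stop and give in the grip.
- I did not try lifting the pin to prove the lock.

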